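Dry-fit a T-stand and hold its crossbar ready

ROBOT

A 6-joint arm with a two-finger parallel gripper is mounted at the origin on the work surface. World frame = base frame: x ahead of the robot, y to its left, z up, the work surface at z = 0. Lengths are in mm, angles in rad, forces in N, time in s.
With the tool pointing down it reaches from about 275 to 750 mm from the base axis. Payload 10.2 kg.
Tool frame: the origin (TCP) lies at the very end of the fingers, on their centre line; the grasp point (between the pads) lies 19 mm behind it; x points along the fingers, y is the direction in which the jaws open and shut, and the axes are right-handed (so a half turn about x gives the same grasp; the last joint's range is limited). The gripper opens to 85 mm and grips with 20 to 120 N. Pads are 22 mm wide; open, the fingers measure 114 mm over their backs; the gripper's body (76 mm by 85 mm) begins 54 mm behind the grasp point. The pads swing forward as they close: fully open they stand 13 mm farther back than shut.
Start: joints at [1.019, 0.313, 1.498, -0, 1.331, -0.223], TCP at [169.539, 496.878, 231.294] pointing down, gripper open.
Joint ranges: [-2.94, 2.94], [-0.97, 2.17], [0.19, 2.56], [-1.23, 4.37], [0.02, 3.11], [-2.88, 2.88]. Speed limits (rad/s): [2.39, 2.39, 3.01, 3.14, 3.14, 3.14].

INTERFACE

Orientations are given as a unit quaternion [w, x, y, z].
In Python, from rig import ctrl, viewer, order gives the robot as it stands. The module is installed in compiled form; this text tells all that it offers.
- The arm moves only by the tool carry_out, never from a script. Its argument "deltas" is a list of rows, each a list of 7 numbers: the gripper command: -1 is fully open, 1 is shut, values between are in proportion, then the shift along the tool's x, y, z in mm, then the turn, a rotation vector about the tool's x, y, z in degrees. A call has exactly 5 rows; each row is the pose to reach, as a shift and turn from the pose commanded when the call began, along the tool's axes at that moment; what a row does not reach only later rows make up. A row lasts 1/8 s, in which the tool goes at most 62.5 mm and 10.7 degrees, less where a joint would pass 70% of its speed; a pose out of reach is approached as far as the arm can. A call with a gripper value outside its range is refused whole. The fingers move at their own pace and stop on an object; "newtons" is the grip in N (left out, the last holds). Time passes only in rows, so rows that repeat a pose let the fingers close, or fill a call up. It gives the time, the measured TCP pose, the force and the opening at its end, in the units of the state.
- ctrl.sense(): the state, without advancing time (a new reading comes with each control period).
- viewer.capture(name): name is "scene" or "top"; returns the picture (384x512x3 uint8, red, green, blue); there is no depth.
- viewer.calibration(name): a dict with "fx", "fy", "cx", "cy" (pixels), "xyz" and "attitude" of the camera in the world. Camera axes: x right, y down, z forward; pixel columns grow to the right and rows downward; lengths in mm; the calibration is good to about 2 mm. A picture is of the moment at which its call begins. calibration takes no time and is no camera call.
- order.finish_job(): hands the job in, once; it reports no verdict.
The state is a dict: "time_s": time; "joints": joint angles; "dq": joint speeds; "tau": joint torques, N m; "eef_pos": TCP position; "ee_rot": TCP orientation; "force": force on the tool from outside, world axes, zero at the start; "wrist_torque": the same for the moment, N m; "grip_width": opening from 0.0 (shut) to 1.0 (fully open).
Only numpy, scipy, OpenCV 4.12 (cv2) and the standard library are available. Lean on these libraries where they do the work, as an engineer would, in place of code of your own. Each camera call takes 0.05 s, during which the arm holds its last target. There are 200 camera calls.

TASK

We are gluing up a small walnut T-stand. Take the dark walnut rod out of the rack and stand it upright, all the way down, in the socket of the walnut foot, and let go of it; then pick up the walnut crossbar, lift it over the pile of boards and hold it level just above the rod, its hole centred over the rod's top and the bar parallel with the foot, leaving a gap of about 15 mm so that I can brush glue on the rod's end. Do not let the bar touch the rod, do not touch the boards, leave everything else where it is, and finish still holding the bar there: do not lower it or let go.

Things in the scene. Friction and masses are not known exactly. Their poses are not given: they have to be found in the camera images.
- foot: Dark walnut foot of the stand, a block 140 (its x) by 80 (its y) by 45 mm high, held fast to the bench. Origin: centre of its underside, on the bench; x along its length, z up. A round socket in the middle of its top, see socket.
- socket (a point): Centre of the mouth of the foot's socket, on its top face 45 mm above the bench. The socket is a vertical blind hole 24 mm wide, a loose fit for the rod, and 32 mm deep (its floor 13 mm above the bench) with a 4 mm chamfer at the mouth.
- rack: Light plywood block 60 (x) by 170 (y) by 40 mm high, fixed on the bench, with three vertical holes 21 mm wide and 30 mm deep in a row along its y, 55 mm apart, one rod standing in each. Origin: centre of its underside.
- rod_center (a point): Middle (half-way up) of the dark walnut rod, 18 mm in diameter, 130 mm long, about 30 g, z along its length. It starts upright in any one of the three holes of the rack, its lower end 10 mm and its top 140 mm above the bench.
- rod: The same rod; origin at the centre of its lower end.
- rod_bottom (a point): Centre of the rod's lower end (edge chamfered).
- rod_top (a point): Centre of the rod's upper end, 130 mm above its lower end; with the rod all the way down in the socket it stands 143 mm above the bench.
- pale_rod: Pale pine rod of the same size, in the rack; not needed. Origin: centre of its lower end.
- blue_rod: Blue painted rod of the same size, in the rack; not needed. Origin: centre of its lower end.
- bar_center (a point): Middle (half-way up) of the walnut crossbar, a bar 180 (its x) by 40 (its y) by 40 mm (z, up), 0.15 to 0.27 kg, lying on the bench with its middle 20 mm above it. A vertical hole 24 mm wide goes right through its middle. x along its length; either end may go either way.
- crossbar: The same crossbar; origin at the centre of its underside, axes as for bar_center.
- bar_under (a point): Centre of the crossbar's underside, where its hole opens.
- boards: Pile of three pale sawn boards between the crossbar and the foot, about 310 (its x) by 70 (its y) by 66 mm high, fixed. Origin: centre of its underside.
- sander: Loose blue and cork sanding block 100 by 50 by 30 mm lying on the pile of boards (top 96 mm above the bench). Origin: centre of its underside.
- glue: White glue bottle with orange cap, 60 mm wide, 170 mm high, standing on the far side. Origin: centre of its underside.
- tub: White closed tub 80 mm wide, 75 mm high. Origin: centre of its underside.
- tape: Yellow tape measure, 70 by 70 by 35 mm, on the left. Origin: centre of its underside.
- nailgun: Yellow and black nail gun lying on its side, about 290 by 270 by 68 mm, on the right. Origin: under its yellow head.
- screwdriver: Red-handled screwdriver lying far to the left. Origin: its underside.
Mind the look-alikes: they are no part of the job. What is shaped like the rod but purple or turquoise is not meant.

How it is judged:
By the outcome, as a careful person would: the job done as asked, in the order asked, and still so for the second after the job is handed in, while the arm keeps its last pose, push and grip.
It also fails if it takes over 66 s, if anything falls off the work surface, if the arm or the gripper's body presses on something with over 40 N, if the wrist force passes 120 N, or if a joint passes its speed limit or range.

## Working session

There is one attempt and no reset: what is moved stays moved. The work goes in short steps, Python scripts to look and compute and a tool call to move; the robot and the scene stay as the last step left them, time stands still between calls to the robot, and variables do not carry over. Pictures are saved under pics/ and viewed, about 8 in all and at most 12, crops included, and the job is handed in when it is done.

Besides the shell and the picture viewer there is one more tool, called after "Emit:" as name(argument=value, ...), one argument or row to a line, values as JSON. carry_out: Moves the arm, as the interface text tells. Its arguments: {"type":"object","properties":{"deltas":{"type":"array"},"newtons":{"type":"number"}},"required":["deltas"]}

```bash
mkdir -p pics; cat > h.py <<'E'
import numpy as np, cv2
from scipy.spatial.transform import Rotation as R
from rig import ctrl, viewer, order
def rot(q): return R.from_quat([q[1],q[2],q[3],q[0]]).as_matrix()
def cam(n):
    c=viewer.calibration(n); A=np.array(c['attitude'],float)
    A=rot(A) if A.size==4 else A
    return c,A,np.array(c['xyz'],float)
def proj(n,P):
    c,A,t=cam(n); q=(np.atleast_2d(P)-t)@A
    return np.c_[c['fx']*q[:,0]/q[:,2]+c['cx'],c['fy']*q[:,1]/q[:,2]+c['cy']]
def back(n,u,v,z):
    c,A,t=cam(n); d=A@np.array([(u-c['cx'])/c['fx'],(v-c['cy'])/c['fy'],1]); return t+d*(z-t[2])/d[2]
def snap(n,f,box=None,k=1):
    im=viewer.capture(n)[:,:,::-1]; cv2.imwrite('pics/raw_'+f,im)
    if box: im=im[box[1]:box[3],box[0]:box[2]]
    cv2.imwrite('pics/'+f,cv2.resize(im,None,fx=k,fy=k,interpolation=cv2.INTER_CUBIC))
def tool():
    s=ctrl.sense(); return np.array(s['eef_pos']),rot(s['ee_rot']),s
E
python3 - <<'E'
from h import *
for n in('scene','top'): print(viewer.calibration(n)); snap(n,n+'0.png',k=1.5)
s=ctrl.sense();print(s);print(rot(s['ee_rot']).round(3))
E
```

```text
{'fx': 367.4360548699808, 'fy': 367.4360548699808, 'cx': 255.85941285224794, 'cy': 189.08496320276655, 'xyz': array([1582.20787947, -175.19539474,  786.70232536]), 'attitude': array([-0.36920187,  0.67396516,  0.56787938, -0.29491347])}
{'fx': 430.5218550015563, 'fy': 430.5218550015563, 'cx': 251.41111423014695, 'cy': 189.94612128473625, 'xyz': array([ 256.48828728,    4.4909837 , 1677.80738808]), 'attitude': array([-0.06750501,  0.71038561, -0.69738773,  0.06667618])}
{'time_s': 0.1, 'joints': array([ 1.01862152e+00,  3.13384085e-01,  1.49836798e+00, -1.35690499e-05,
        1.33098758e+00, -2.23390118e-01]), 'dq': array([ 5.42192349e-05, -5.18850146e-04, -1.32304494e-03,  1.50309227e-03,
       -1.59457506e-03,  1.56228652e-03]), 'tau': array([ 2.16815584e-03, -4.12896466e+01, -2.60141730e+01, -1.40309826e-04,
        2.97531456e-03, -2.26300966e-05]), 'eef_pos': array([169.40480235, 496.67411309, 230.79481037]), 'ee_rot': array([ 0.6974246 ,  0.11534175,  0.69772266, -0.1160961 ]), 'force': array([0.37800627, 0.07523571, 0.7802852 ]), 'wrist_torque': array([-0.05226357, -0.00523813, -0.01615479]), 'grip_width': 1.000595673621449}
[[-0.001  0.323  0.946]
 [-0.001  0.946 -0.323]
 [-1.    -0.001 -0.   ]]
```

View pics/scene0.png

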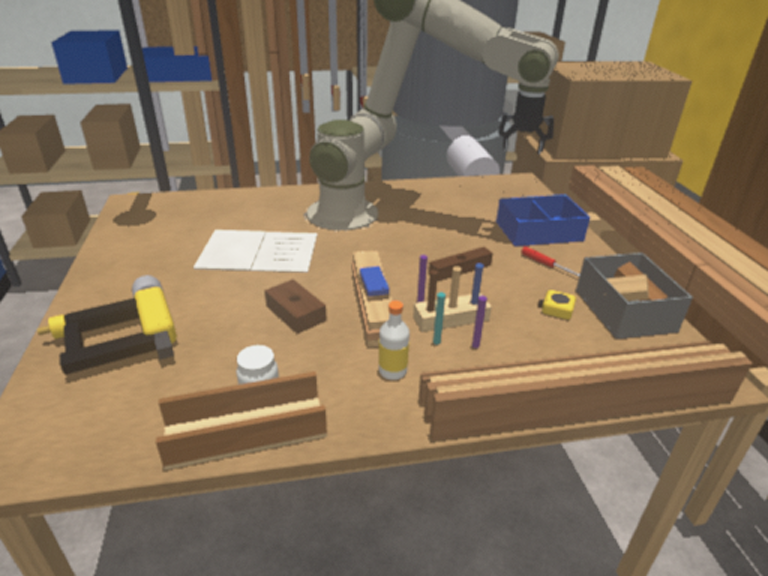

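View pics/top0.png

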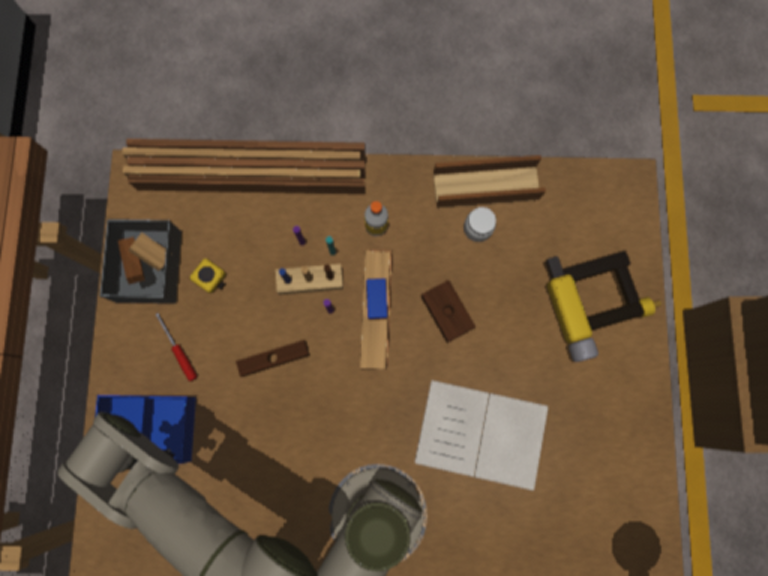

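The scene picture shows the rack with a dark rod at about (432,290), pale (456,288) and blue (477,285). The purple rods are at (423,280) and (480,320), the turquoise one at (438,320). The crossbar is at (460,263) and the foot at (295,305). In the top view the dark rod is at about (328,270).

Rod candidates (top view, 1.5x): dark (328,270), pale (308,275), blue (285,275), purple (298,235) and (328,305), turquoise (330,245). I choose the dark one in the rack and will check it in a crop.

```bash
python3 - <<'E'
import cv2
a=cv2.imread('pics/raw_top0.png')[145:255,150:330]; cv2.imwrite('pics/t1.png',cv2.resize(a,None,fx=4.4,fy=4.4,interpolation=cv2.INTER_CUBIC))
a=cv2.imread('pics/raw_scene0.png')[155:245,165:345]; cv2.imwrite('pics/s1.png',cv2.resize(a,None,fx=4.4,fy=4.4,interpolation=cv2.INTER_CUBIC))
E
```

```text
(no output)
```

View pics/t1.png

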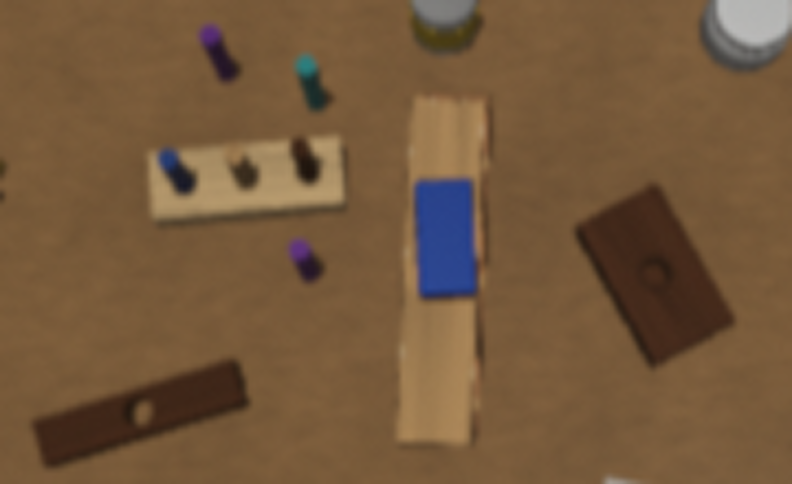

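View pics/s1.png

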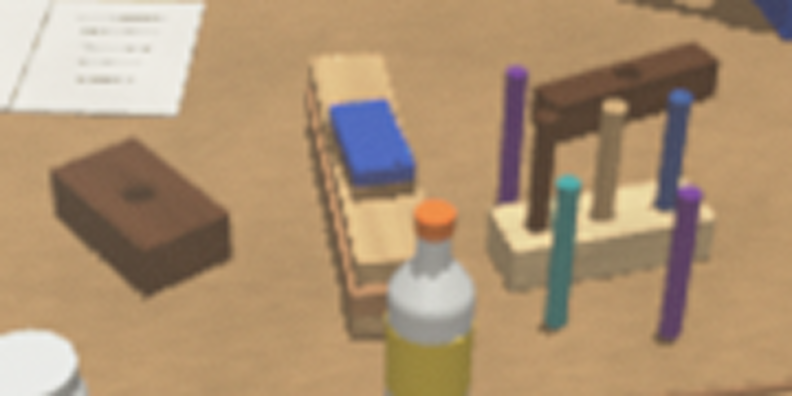

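The crops confirm it. The dark walnut rod is in the rack's right-hand hole, with its top at (302,145) in the top crop and (546,115) in the scene crop. Purple and turquoise rods stand close to the rack. The foot's hole is at (655,274) and the bar's hole at (141,410) in the top crop.

```bash
cat > fit.py <<'E'
from h import *
from scipy.optimize import least_squares
def T(p,k=4.4,o=(150,145)): return (np.atleast_2d(p)+.5)/k-.5+o
def S(p): return T(p,o=(165,155))
def fit(name,loc,z,top,sc,isc,g):
    loc=np.array(loc,float)
    def res(x,full=False):
        c,s=np.cos(x[2]),np.sin(x[2]); P=np.c_[loc@np.array([[c,s],[-s,c]])+x[:2],np.full(len(loc),z)]
        a=proj('top',P)-T(top); b=proj('scene',P[isc])-S(sc)
        return (a,b) if full else np.r_[a.ravel(),b.ravel()]
    r=least_squares(res,g); a,b=res(r.x,True)
    print(name,r.x[:2].round(1),'yaw',np.degrees(r.x[2]).round(1),'res',a.mean(0).round(2),b.mean(0).round(2),'rms',np.sqrt((r.fun**2).mean()).round(2))
    return r.x
if __name__=='__main__':
    b=lambda p,z: back('top',*T(p)[0],z)[:2].round(1)
    fit('foot',[(-70,40),(70,40),(70,-40),(-70,-40)],45,[(654,185),(735,321),(654,366),(576,231)],[(147,249),(52,175),(135,139),(230,216)],[0,1,2,3],[500,-100,-2.])
    fit('rack',[(30,85),(30,-85),(-30,-85),(-30,85)],40,[(150,151),(343,137),(346,206),(154,220)],[(512,247),(490,207)],[1,2],[500,200,0])
    fit('bar',[(-90,20),(90,20),(90,-20),(-90,-20)],40,[(35,424),(236,361),(247,404),(47,466)],[(717,63),(543,112),(537,93),(697,44)],[0,1,2,3],[400,250,-1.5])
    print('dark top',b((302,145),140),'pale',b((238,152),140),'blue',b((169,157),140))
    print('purple1 top/base',b((301,248),130),b((311,275),0),'teal',b((306,65),130),b((317,104),0),'purple2',b((210,34),130),b((229,76),0))
    for p in[(415,97),(488,97),(472,443),(398,441)]: print('boards',b(p,66))
    for p in[(416,182),(472,180),(475,295),(420,298)]: print('sander',b(p,96))
    print('socket',b((656,270),45),'barhole',b((141,408),40))
    p=proj('scene',[back('top',*T((302,145))[0],140)])[0]; print('dark scene crop',(p-(165,155)+.5)*4.4)
E
python3 fit.py
```

```text
foot [ 509.  -172.6] yaw -149.7 res [ 0.18 -0.59] [ 0.07 -0.99] rms 0.72
rack [587.4 186.1] yaw 5.3 res [-0.09 -0.04] [-0.18 -0.07] rms 0.31
bar [381.2 269.3] yaw -72.1 res [ 0.16 -0.63] [ 0.04 -1.33] rms 1.13
dark top [596.1 131.2] pale [589.2 184.1] blue [583.9 241.2]
purple1 top/base [511.  129.9] [508.1 130.7] teal [667.5 130.9] [665.5 130.3] purple2 [693. 213.] [690.3 211.5]
boards [657.3  39.8]
boards [658.5 -24.1]
boards [357.2 -15. ]
boards [357.8  47.6]
sander [575.4  36.6]
sander [578. -11.]
sander [479.2 -15.1]
sander [475.8  31.1]
socket [ 511.3 -173.2] barhole [383.6 270.5]
dark scene crop [546.65409535 116.37316929]
```

```bash
cat > go.py <<'E'
import sys
from h import *
def go(x,y,z,yaw):
    p,M,s=tool(); d=M.T@(np.array([x,y,z])-p)
    c,q=np.cos(np.radians(yaw)),np.sin(np.radians(yaw))
    G=np.array([[0,c,q],[0,q,-c],[-1,0,0]])
    rv=np.degrees(R.from_matrix(M.T@G).as_rotvec())
    print('t',round(s['time_s'],2),'tcp',p.round(1),'yaw',np.degrees(np.arctan2(M[1,1],M[0,1])).round(1),'grip',round(s['grip_width'],3),'F',np.round(s['force'],1),'d',d.round(1),'rv',rv.round(1))
if __name__=='__main__': go(*map(float,sys.argv[1:5]))
E
python3 go.py 594 131 231 0
```

```text
t 0.1 tcp [169.4 496.7 230.8] yaw 71.2 grip 1.001 F [0.4 0.1 0.8] d [-1.000e-01 -2.090e+02  5.199e+02] rv [71.2  0.   0.1]
```

Emit:
carry_out(
  deltas=[
    [-0.2,0,-209,520,71.2,0,0],
    [-0.2,0,-209,520,71.2,0,0],
    [-0.2,0,-209,520,71.2,0,0],
    [-0.2,0,-209,520,71.2,0,0],
    [-0.2,0,-209,520,71.2,0,0],
  ],
  newtons=40,
)

```text
time_s: 0.72
eef_pos: [407.5, 291.3, 231.2]
ee_rot: [0.569, 0.42, 0.569, -0.42]
force: [1.2, 1.6, -0.3]
grip_width: 0.601
```

```bash
python3 go.py 594 131 231 0
```

```text
t 0.72 tcp [407.5 291.3 231.2] yaw 17.1 grip 0.601 F [ 1.2  1.6 -0.3] d [1.000e-01 1.311e+02 2.081e+02] rv [17.1 -0.   0. ]
```

Emit:
carry_out(
  deltas=[
    [-0.2,0,131,208,17.5,0,0],
    [-0.2,0,131,208,17.5,0,0],
    [-0.2,0,131,208,17.5,0,0],
    [-0.2,0,131,208,17.5,0,0],
    [-0.2,0,131,208,17.5,0,0],
  ],
)

```text
time_s: 1.35
eef_pos: [595.4, 130.9, 229.8]
ee_rot: [-0.498, -0.501, -0.499, 0.502]
force: [0.3, -0.3, 0.8]
grip_width: 0.599
```

```bash
python3 go.py 594 131 91 0; python3 -c "
from h import *
snap('scene','s2.png',(220,100,340,225),4.5); print(proj('scene',[[594,131,231],[594,131,140]]),(proj('scene',[[594,131,231],[594,131,140]])-(220,100)+.5)*4.5)"
```

```text
t 1.35 tcp [595.4 130.9 229.8] yaw -0.3 grip 0.599 F [ 0.3 -0.3  0.8] d [138.8  -1.2  -0.2] rv [-0.3  0.   0.1]
[[290.56602538 156.33891261]
 [288.52734741 180.61074935]] [[319.79711421 255.77510676]
 [310.62306335 364.99837209]]
```

View pics/s2.png

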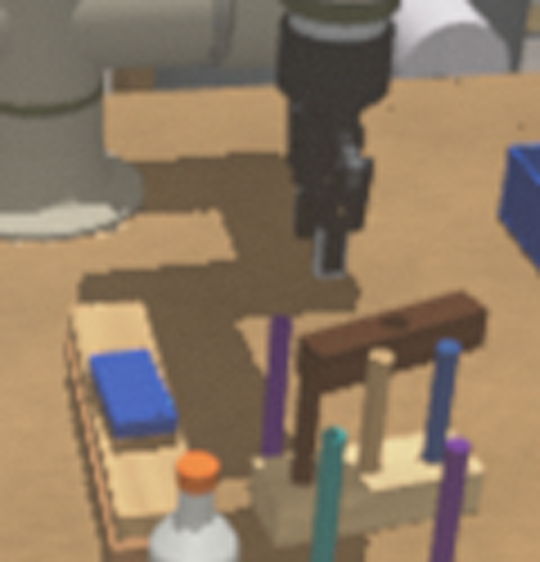

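The near fingertip is at (330,274) and the dark rod's top at about (311,345). The purple rod beside it leaves room. I'll check the fingertip against its projection.

```bash
python3 -c "
from h import *
p,M,s=tool()
for dx in(-28,28):
  for dz in (0,7): print(dx,dz,(proj('scene',[p+[dx,0,dz]])-(220,100)+.5)*4.5)
for z in(40,140): print(z,(proj('scene',[[594,131,z]])-(220,100)+.5)*4.5)
"
```

```text
-28 0 [[311.90971091 238.20551811]]
-28 7 [[312.60789432 229.52850816]]
28 0 [[332.52468182 275.99420826]]
28 7 [[333.32106429 267.09715382]]
40 [[301.38060107 475.03612145]]
140 [[310.62306335 364.99837209]]
```

Emit:
carry_out(
  deltas=[
    [-0.2,40,-1,0,0,0,0],
    [-0.2,80,-1,0,0,0,0],
    [-0.2,115,-1,0,0,0,0],
    [-0.2,138,-1,0,0,0,0],
    [-0.2,138,-1,0,0,0,0],
  ],
)

```text
time_s: 2.02
eef_pos: [591.1, 134.8, 92.1]
ee_rot: [0.499, 0.499, 0.501, -0.501]
force: [-0.3, 0.9, 0.8]
grip_width: 0.6
```

Emit:
carry_out(
  deltas=[
    [1,0,0,0,0,0,0],
    [1,0,0,0,0,0,0],
    [1,0,0,0,0,0,0],
    [1,0,0,0,0,0,0],
    [1,0,0,0,0,0,0],
  ],
  newtons=40,
)

```text
time_s: 2.65
eef_pos: [593.3, 133.9, 94.7]
ee_rot: [0.5, 0.501, 0.499, -0.5]
force: [-0.9, 0.2, 6.9]
grip_width: 0.197
```

```bash
python3 go.py 594 131 240 0; python3 -c "
from h import *
snap('scene','s3.png',(220,100,340,225),4.5)"
```

```text
t 2.65 tcp [593.3 133.9  94.7] yaw -0.1 grip 0.197 F [-0.9  0.2  6.9] d [-145.3    1.     2.9] rv [-0.1 -0.  -0.1]
```

View pics/s3.png

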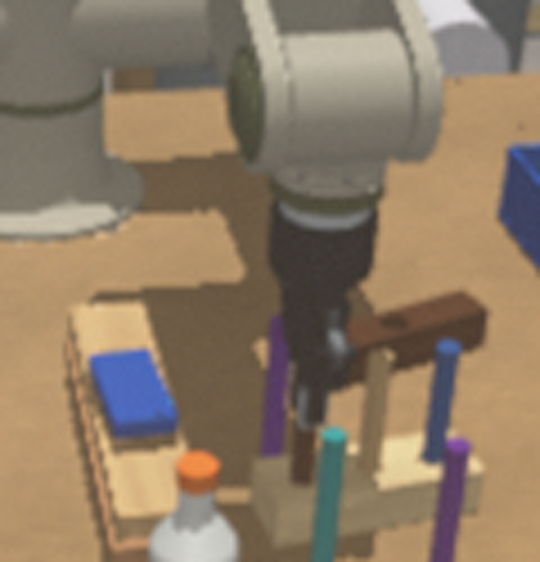

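The gripper holds the dark rod (width 0.197, about 17 mm) at pixel (305,420), and the neighbouring rods are untouched. Now I'll lift it.

Emit:
carry_out(
  deltas=[
    [1,-20,0,0,0,0,0],
    [1,-60,0,0,0,0,0],
    [1,-105,0,0,0,0,0],
    [1,-145,0,0,0,0,0],
    [1,-145,0,0,0,0,0],
  ],
)

```text
time_s: 3.32
eef_pos: [593.7, 133.9, 241.9]
ee_rot: [0.501, 0.502, 0.498, -0.499]
force: [0.3, -0.3, -0.5]
grip_width: 0.201
```

```bash
python3 go.py 510 -173 235 0
```

```text
t 3.33 tcp [593.7 133.9 241.9] yaw -0.1 grip 0.201 F [ 0.3 -0.3 -0.5] d [  6.3 -83.4 306.9] rv [-0.1 -0.  -0.4]
```

Emit:
carry_out(
  deltas=[
    [1,0,-16,61,0,0,0],
    [1,0,-32,120,0,0,0],
    [1,0,-48,180,0,0,0],
    [1,0,-64,240,0,0,0],
    [1,0,-80,295,0,0,0],
  ],
)

```text
time_s: 3.95
eef_pos: [511.2, -162.9, 237.5]
ee_rot: [-0.499, -0.5, -0.5, 0.5]
force: [0.7, -0.5, -0.0]
grip_width: 0.196
```

Emit:
carry_out(
  deltas=[
    [1,10,-3,12,0,0,0],
    [1,40,-3,12,0,0,0],
    [1,75,-3,12,0,0,0],
    [1,75,-3,12,0,0,0],
    [1,75,-3,12,0,0,0],
  ],
)

```text
time_s: 4.58
eef_pos: [509.9, -172.9, 164.3]
ee_rot: [0.5, 0.5, 0.5, -0.5]
force: [0.2, -0.1, -0.1]
grip_width: 0.199
```

```bash
python3 go.py 510 -173 140 0; python3 -c "
from h import *
snap('scene','s4.png',(155,130,255,225),5.5); snap('top','t4.png',(210,140,350,260),5)
p=tool()[0]
print((proj('scene',[[509,-173,45],p-[0,0,85],p])-(155,130)+.5)*5.5)"
```

```text
t 4.58 tcp [ 509.9 -172.9  164.3] yaw -0.0 grip 0.199 F [ 0.2 -0.1 -0.1] d [24.3  0.1  0.1] rv [-0.   0.  -0.1]
[[230.44697074 374.1392294 ]
 [226.53686139 329.78318682]
 [216.8492036  212.67158302]]
```

View pics/s4.png

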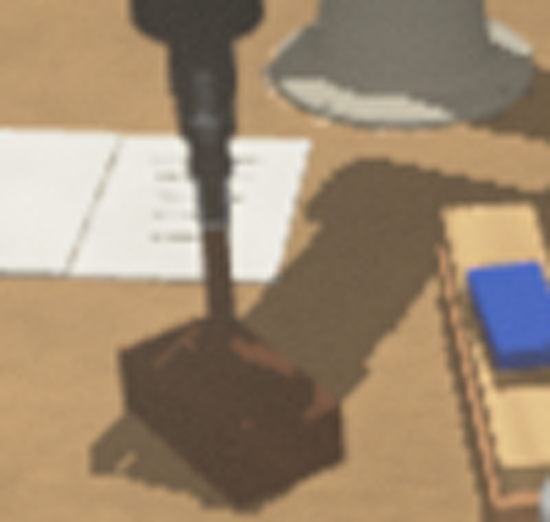

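The rod hangs upright from (213,235) to (224,320), in line with the foot's centre. The foot itself is dark on dark. I'll lower it gently.

Emit:
carry_out(
  deltas=[
    [1,15,0,0,0,0,0],
    [1,25,0,0,0,0,0],
    [1,32,0,0,0,0,0],
    [1,37,0,0,0,0,0],
    [1,40,0,0,0,0,0],
  ],
)

```text
time_s: 5.3
eef_pos: [509.4, -173.2, 123.0]
ee_rot: [-0.5, -0.5, -0.5, 0.5]
force: [-0.3, 0.3, -0.0]
grip_width: 0.202
```

```bash
python3 go.py 510 -173 98 0
```

```text
t 5.3 tcp [ 509.4 -173.2  123. ] yaw -0.1 grip 0.202 F [-0.3  0.3 -0. ] d [25.   0.6 -0.2] rv [-0.1 -0.   0. ]
```

Its lower end is about 7 mm below the mouth with no force, so it is in the socket.

Emit:
carry_out(
  deltas=[
    [1,6,0,0,0,0,0],
    [1,12,0,0,0,0,0],
    [1,17,0,0,0,0,0],
    [1,21,0,0,0,0,0],
    [1,23,0,0,0,0,0],
  ],
)

```text
time_s: 5.92
eef_pos: [509.4, -173.1, 100.0]
ee_rot: [-0.5, -0.5, -0.5, 0.5]
force: [-0.7, 0.1, 0.3]
grip_width: 0.198
```

```bash
python3 go.py 510 -173 98 0
```

```text
t 5.92 tcp [ 509.4 -173.1  100. ] yaw -0.1 grip 0.198 F [-0.7  0.1  0.3] d [ 2.   0.6 -0.1] rv [-0.1 -0.   0. ]
```

Emit:
carry_out(
  deltas=[
    [1,1,0,0,0,0,0],
    [1,2,0,0,0,0,0],
    [1,3,0,0,0,0,0],
    [1,4,0,0,0,0,0],
    [1,4,0,0,0,0,0],
  ],
)

```text
time_s: 6.55
eef_pos: [509.8, -173.4, 97.7]
ee_rot: [0.5, 0.5, 0.499, -0.5]
force: [-2.0, 0.8, 10.2]
grip_width: 0.205
```

It is seated: contact at TCP 97.7, which matches the expected 97.7. Now release.

Emit:
carry_out(
  deltas=[
    [0.2,-2,0,0,0,0,0],
    [-0.2,-2,0,0,0,0,0],
    [-0.2,-2,0,0,0,0,0],
    [-0.2,-2,0,0,0,0,0],
    [-0.2,-40,0,0,0,0,0],
  ],
)

```text
time_s: 7.18
eef_pos: [508.2, -172.4, 134.6]
ee_rot: [0.498, 0.5, 0.502, -0.501]
force: [-0.2, -0.7, 0.4]
grip_width: 0.598
```

Emit:
carry_out(
  deltas=[
    [-1,-40,0,0,0,0,0],
    [-1,-90,0,0,0,0,0],
    [-1,-90,0,0,0,0,0],
    [-1,-90,0,0,0,0,0],
    [-1,-90,0,0,0,0,0],
  ],
)

```text
time_s: 7.8
eef_pos: [509.0, -172.9, 225.0]
ee_rot: [0.499, 0.5, 0.501, -0.5]
force: [0.1, -0.2, 0.1]
grip_width: 1.003
```

```bash
python3 go.py 383 270 230 17.9
```

```text
t 7.8 tcp [ 509.  -172.9  225. ] yaw -0.1 grip 1.003 F [ 0.1 -0.2  0.1] d [  -4.2 -126.4 -442.8] rv [-18.   -0.1   0.1]
```

Emit:
carry_out(
  deltas=[
    [-1,0,-17,-60,-4,0,0],
    [-1,0,-34,-120,-8,0,0],
    [-1,0,-51,-180,-12,0,0],
    [-1,0,-68,-240,-16,0,0],
    [-1,0,-85,-300,-18,0,0],
  ],
)

```text
time_s: 8.43
eef_pos: [423.6, 128.7, 225.6]
ee_rot: [0.572, 0.415, 0.572, -0.416]
force: [0.2, -0.1, 0.5]
grip_width: 1.0
```

```bash
python3 go.py 383 270 225 17.9; python3 -c "
from h import *
snap('scene','s5.png',(155,105,275,225),4.5)
print((proj('scene',[[509,-173,45],[509,-173,143]])-(155,105)+.5)*4.5)"
```

```text
t 8.43 tcp [423.6 128.7 225.6] yaw 18.0 grip 1.0 F [ 0.2 -0.1  0.5] d [   0.7    5.1 -146.9] rv [ 0.1 -0.   0.1]
[[188.54752152 418.61391496]
 [179.64476562 310.88599813]]
```

View pics/s5.png

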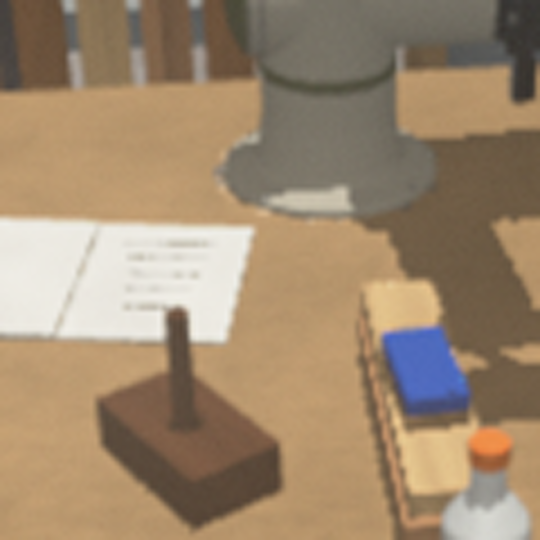

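The rod stands upright in the foot, with its top at (176,311) and base at (185,428), as predicted for fully seated. I'll take a close top crop of the rod and foot before continuing.

```bash
python3 -c "
from h import *
snap('top','t6.png',(270,180,325,235),10)
print((proj('top',[[509,-173,45],[509,-173,143],[509,-176,143]])-(270,180)+.5)*10)"
```

```text
[[291.64774554 270.752636  ]
 [321.06086511 229.77151609]
 [329.37167284 229.92334194]]
```

View pics/t6.png

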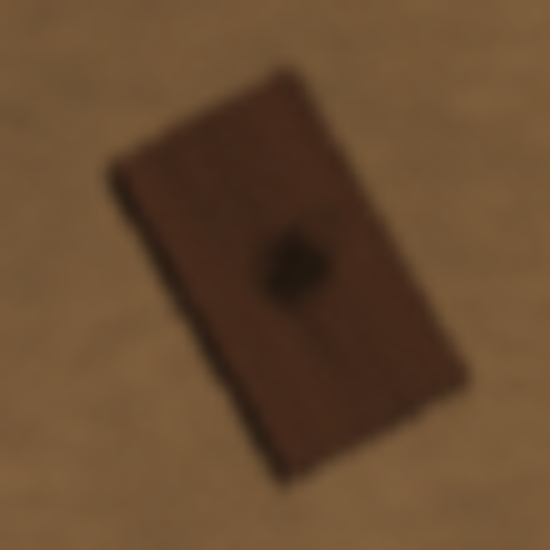

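Emit:
carry_out(
  deltas=[
    [-1,0,2,-60,0,0,0],
    [-1,0,4,-110,0,0,0],
    [-1,0,5,-147,0,0,0],
    [-1,0,5,-147,0,0,0],
    [-1,0,5,-147,0,0,0],
  ],
)

```text
time_s: 9.15
eef_pos: [384.4, 267.6, 225.7]
ee_rot: [0.572, 0.416, 0.572, -0.416]
force: [0.8, -0.1, 1.4]
grip_width: 0.998
```

```bash
python3 go.py 382 269.5 60 17.9
```

```text
t 9.15 tcp [384.4 267.6 225.7] yaw 17.9 grip 0.998 F [ 0.8 -0.1  1.4] d [165.7  -1.5  -2.6] rv [0.  0.  0.1]
```

The rod is a dark spot running from about (285,275) at its base to (318,238) at its top. The foot's corners average (287,274), so rod and foot are consistent to within 2 mm.

Emit:
carry_out(
  deltas=[
    [-1,60,-1.5,-2.5,0,0,0],
    [-1,110,-1.5,-2.5,0,0,0],
    [-1,160,-1.5,-2.5,0,0,0],
    [-1,200,-1.5,-2.5,0,0,0],
    [-1,214,-1.5,-2.5,0,0,0],
  ],
)

```text
time_s: 9.78
eef_pos: [381.5, 268.9, 10.6]
ee_rot: [0.571, 0.415, 0.572, -0.417]
force: [-0.2, -0.0, 0.4]
grip_width: 1.001
```

Emit:
carry_out(
  deltas=[
    [-1,0,0,0,0,0,0],
    [1,0,0,0,0,0,0],
    [1,0,0,0,0,0,0],
    [1,0,0,0,0,0,0],
    [1,0,0,0,0,0,0],
  ],
  newtons=80,
)

```text
time_s: 10.4
eef_pos: [382.6, 270.6, 13.4]
ee_rot: [0.572, 0.416, 0.571, -0.415]
force: [-1.6, -0.6, 8.0]
grip_width: 0.456
```

```bash
python3 go.py 382 269.5 100 17.9
```

```text
t 10.4 tcp [382.6 270.6  13.4] yaw 18.0 grip 0.456 F [-1.6 -0.6  8. ] d [-86.6  -0.7   0.8] rv [ 0.1 -0.  -0.1]
```

Emit:
carry_out(
  deltas=[
    [1,-15,0,0,0,0,0],
    [1,-60,0,0,0,0,0],
    [1,-115,0,0,0,0,0],
    [1,-170,0,0,0,0,0],
    [1,-210,0,0,0,0,0],
  ],
)

```text
time_s: 11.02
eef_pos: [381.7, 270.2, 225.6]
ee_rot: [0.572, 0.417, 0.571, -0.415]
force: [0.9, -0.3, -3.6]
grip_width: 0.449
```

```bash
python3 go.py 509.5 -173.5 223 -59.7; python3 -c "
from h import *
snap('scene','s7.png',(230,90,350,190),4.5)
print(proj('scene',[tool()[0]]))"
```

```text
t 11.03 tcp [381.7 270.2 225.6] yaw 18.0 grip 0.449 F [ 0.9 -0.3 -3.6] d [  2.5 -15.2 461.5] rv [77.7 -0.1 -0.1]
[[312.43256502 126.95435085]]
```

View pics/s7.png

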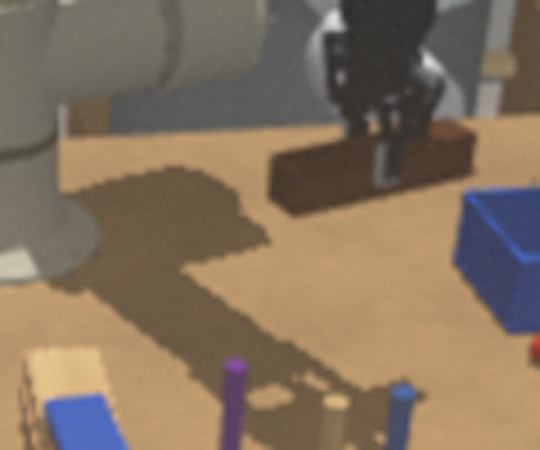

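The bar is held level at about (375,170), with the near pad on its middle at (388,160). I'll carry it over the boards with its underside at about 212 mm.

Emit:
carry_out(
  deltas=[
    [1,0,-2,45,8,0,0],
    [1,0,-4,95,16,0,0],
    [1,0,-5,150,25,0,0],
    [1,0,-7,205,34,0,0],
    [1,0,-9,260,43,0,0],
  ],
)

```text
time_s: 11.7
eef_pos: [453.3, 18.5, 222.9]
ee_rot: [0.378, 0.598, 0.378, -0.597]
force: [1.6, -0.2, -2.9]
grip_width: 0.454
```

```bash
python3 go.py 509.5 -173.5 223 -59.7
```

```text
t 11.7 tcp [453.3  18.5 222.9] yaw -25.3 grip 0.454 F [ 1.6 -0.2 -2.9] d [-1.000e-01  1.330e+02  1.495e+02] rv [34.4 -0.  -0. ]
```

Emit:
carry_out(
  deltas=[
    [1,0,35,40,8.5,0,0],
    [1,0,70,80,17,0,0],
    [1,0,105,118,26,0,0],
    [1,0,125,142,32,0,0],
    [1,0,133,149.5,34.4,0,0],
  ],
)

```text
time_s: 12.32
eef_pos: [510.5, -172.8, 222.4]
ee_rot: [-0.185, -0.682, -0.185, 0.683]
force: [0.1, -0.0, -1.4]
grip_width: 0.454
```

Emit:
carry_out(
  deltas=[
    [1,5,0,0,0,0,0],
    [1,15,0,0,0,0,0],
    [1,25,0,0,0,0,0],
    [1,31,0,0,0,0,0],
    [1,31,0,0,0,0,0],
  ],
)

```text
time_s: 12.95
eef_pos: [510.5, -171.3, 190.8]
ee_rot: [-0.186, -0.682, -0.187, 0.682]
force: [-0.9, -0.5, -1.3]
grip_width: 0.453
```

```bash
python3 go.py 509.5 -173.5 171.5 -59.7; python3 -c "
from h import *
snap('scene','a.png',(160,110,255,220),5)
snap('top','b.png',(255,165,335,250),5)
a,b=cv2.imread('pics/a.png'),cv2.imread('pics/b.png')
m=np.zeros((550,475+320,3),np.uint8); m[:,:475]=a; m[:425,475:]=b[:,40:360]; cv2.imwrite('pics/m8.png',m)"
```

```text
t 12.95 tcp [ 510.5 -171.3  190.8] yaw -59.4 grip 0.453 F [-0.9 -0.5 -1.3] d [19.3  1.4  2. ] rv [0.3 0.  0.1]
```

View pics/m8.png

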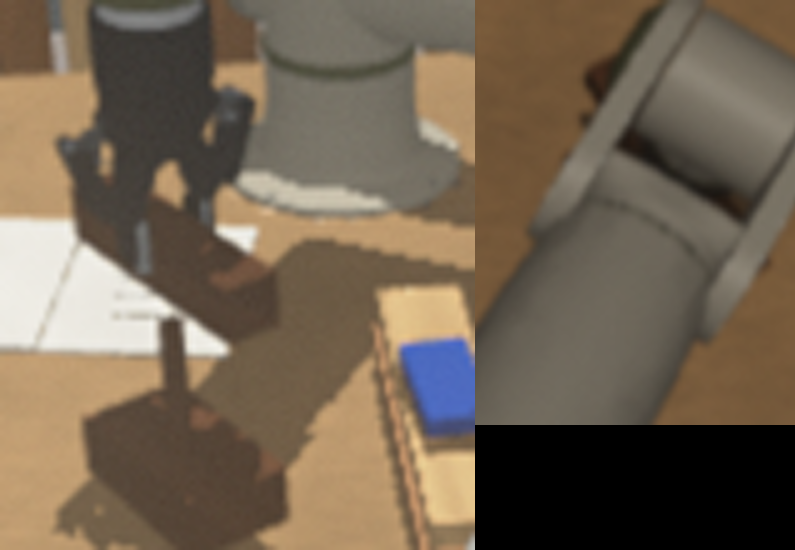

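The scene half shows the bar level above the rod. Its underside corners are at (80,238), (235,340) and (277,315), and the rod top is at (171,322). In the top half the arm hides everything. I'll compare the scene pixels with the projections.

```bash
python3 -c "
from h import *
p=tool()[0]
def sc(P): return ((proj('scene',P)-(160,110)+.5)*5).round(1)
c,s=np.cos(np.radians(30.6)),np.sin(np.radians(30.6))
for z in(0,40):
  for lx,ly in[(90,20),(90,-20),(-90,-20),(-90,20)]:
    print('bar',z,lx,ly,sc([[p[0]+lx*c-ly*s,p[1]+lx*s+ly*c,p[2]-13.4+z]]))
print('rod top',sc([[509.5,-173.5,143],[509.5,-173.5,45],[509.5,-176.5,143],[514.5,-173.5,143]]))
c,s=np.cos(np.radians(30.3)),np.sin(np.radians(30.3))
for z in (0,45):
  for lx,ly in[(70,40),(70,-40),(-70,-40),(-70,40)]: print('foot',z,lx,ly,sc([[509+lx*c-ly*s,-173+lx*s+ly*c,z]]))
"
```

```text
bar 0 90 20 [[278.  321.3]]
bar 0 90 -20 [[225.6 342.2]]
bar 0 -90 -20 [[ 75.7 234.2]]
bar 0 -90 20 [[126.1 216.9]]
bar 40 90 20 [[275.4 266.4]]
bar 40 90 -20 [[222.  286.6]]
bar 40 -90 -20 [[ 69.8 181.7]]
bar 40 -90 20 [[121.1 165.1]]
rod top [[173.9 320.9]
 [183.8 440.6]
 [169.4 321.2]
 [174.2 324.7]]
foot 0 70 40 [[292.  516.5]]
foot 0 70 -40 [[196.  561.7]]
foot 0 -70 -40 [[ 88.9 467.8]]
foot 0 -70 40 [[182.3 428.5]]
foot 45 70 40 [[289.7 464.5]]
foot 45 70 -40 [[191.6 508.7]]
foot 45 -70 -40 [[ 82.8 416.6]]
foot 45 -70 40 [[178.1 378.2]]
```

Emit:
carry_out(
  deltas=[
    [1,5,1,1,0.3,0,0],
    [1,10,1,2,0.3,0,0],
    [1,15,1,2,0.3,0,0],
    [1,19,1,2,0.3,0,0],
    [1,19,1,2,0.3,0,0],
  ],
)

```text
time_s: 13.68
eef_pos: [509.3, -173.4, 172.0]
ee_rot: [-0.184, -0.682, -0.185, 0.683]
force: [0.3, -0.1, -2.7]
grip_width: 0.452
```

```bash
python3 go.py 509.3 -174 171.4 -59.7; python3 -c "
from h import *
im=sum(viewer.capture('scene')[:,:,::-1].astype(float) for _ in range(6))/6
p=tool()[0]
k=8;x0,y0=165,145
np.save('avg.npy',im)
a=cv2.resize(im.clip(0,255).astype(np.uint8)[y0:y0+72,x0:x0+62],None,fx=k,fy=k,interpolation=cv2.INTER_CUBIC)
a=np.clip(a*1.5,0,255).astype(np.uint8)
def sc(P): return (proj('scene',P)-(x0,y0)+.5)*k
c,s=np.cos(np.radians(30.3)),np.sin(np.radians(30.3))
L=lambda lx,ly,z,o:[o[0]+lx*c-ly*s,o[1]+lx*s+ly*c,z]
u=p[2]-13.4
def line(P,col): cv2.polylines(a,[np.int32(sc(P)*8).reshape(-1,1,2)],False,col,1,cv2.LINE_AA,3)
line([L(-90,-20,u,p),L(90,-20,u,p),L(90,20,u,p),L(90,20,u+40,p),L(90,-20,u+40,p),L(90,-20,u,p)],(0,255,255))
r=[509.3,-174]
th=np.linspace(0,6.3,40)
line([[r[0]+9*np.cos(t),r[1]+9*np.sin(t),143] for t in th],(0,255,0))
f=[509,-173]
line([L(-70,-40,45,f),L(70,-40,45,f),L(70,40,45,f),L(-70,40,45,f),L(-70,-40,45,f)],(255,255,0))
cv2.imwrite('pics/f9.png',a);print(a.shape)"
```

```text
t 13.68 tcp [ 509.3 -173.4  172. ] yaw -59.7 grip 0.452 F [ 0.3 -0.1 -2.7] d [0.6 0.5 0.3] rv [-0.  0.  0.]
(576, 496, 3)
```

View pics/f9.png

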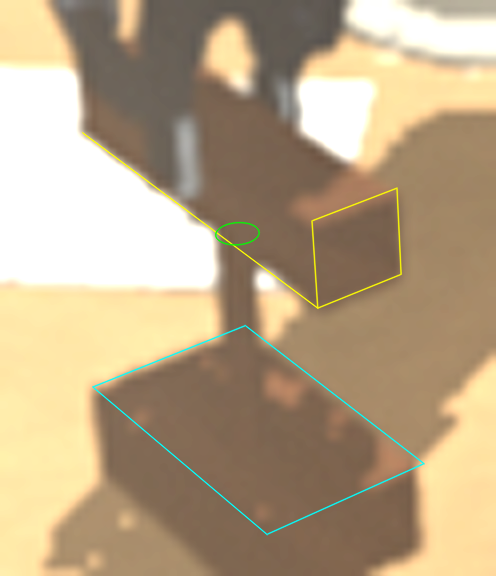

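The bar's yellow prediction lies on the bar's edges. The rod is centred near column 236 just under the bar, against about 240 predicted, so the rod may be 1–2 mm toward −y. I'll measure that by sub-pixel.

```bash
python3 -c "
from h import *
g=np.load('avg.npy').mean(2); k=8;x0,y0=165,145
p=tool()[0]
def cross(v,lo=None):
    m=(v.max()+v.min())/2; i=np.where(np.diff(np.sign(v-m)))[0]; return [round(j+(m-v[j])/(v[j+1]-v[j]),2) for j in i]
for r in range(175,184): 
    # predicted axis column at that row
    zs=np.linspace(45,143,200); q=proj('scene',np.c_[np.full(200,509.3),np.full(200,-174),zs]); pc=np.interp(r,q[::-1,1],q[::-1,0]) if q[0,1]<q[-1,1] else np.interp(-r,-q[:,1],q[:,0])
    print(r,'rod edges',[e+188 for e in cross(g[r,188:200])],'pred',pc.round(2))
c,s=np.cos(np.radians(30.3)),np.sin(np.radians(30.3))
x=np.linspace(-90,90,400); q=proj('scene',np.c_[p[0]+x*c+20*s,p[1]+x*s-20*c,np.full(400,p[2]-13.4)])
for u in (177,179,181,183,185,186,190,191,198,200):
    v=np.interp(u,q[:,0],q[:,1]); a=int(v)-4; print('col',u,'bar low edge',[round(e+a,2) for e in cross(g[a:a+9,u])],'pred',v.round(2))
for r in (155,157,159): print('left end',r,[e+168 for e in cross(g[r,168:180])],'pred end col',q[0].round(2), proj('scene',[[p[0]-90*c+20*s,p[1]-90*s-20*c,p[2]+26.6]]).round(2))
"
```

```text
175 rod edges [np.float64(191.32)] pred 194.24
176 rod edges [np.float64(191.34)] pred 194.32
177 rod edges [np.float64(191.42)] pred 194.4
178 rod edges [np.float64(191.53)] pred 194.49
179 rod edges [np.float64(191.48), np.float64(196.78), np.float64(198.38)] pred 194.57
180 rod edges [np.float64(191.43), np.float64(196.48)] pred 194.65
181 rod edges [np.float64(191.56), np.float64(196.62)] pred 194.73
182 rod edges [np.float64(191.7), np.float64(196.75)] pred 194.82
183 rod edges [np.float64(191.85), np.float64(196.97)] pred 194.9
col 177 bar low edge [np.float64(163.11)] pred 162.71
col 179 bar low edge [np.float64(164.71)] pred 164.2
col 181 bar low edge [np.float64(166.01)] pred 165.69
col 183 bar low edge [np.float64(168.02)] pred 167.18
col 185 bar low edge [np.float64(169.0)] pred 168.67
col 186 bar low edge [np.float64(169.59)] pred 169.42
col 190 bar low edge [np.float64(172.84)] pred 172.4
col 191 bar low edge [np.float64(173.32)] pred 173.14
col 198 bar low edge [np.float64(178.44)] pred 178.36
col 200 bar low edge [np.float64(180.11)] pred 179.85
left end 155 [np.float64(174.25)] pred end col [174.74 161.02] [[173.55 150.71]]
left end 157 [np.float64(174.38)] pred end col [174.74 161.02] [[173.55 150.71]]
left end 159 [np.float64(174.48)] pred end col [174.74 161.02] [[173.55 150.71]]
```

```bash
python3 -c "
from h import *
g=cv2.imread('pics/raw_t6.png').astype(int).sum(2)
print('cols',range(292,308)); 
for r in range(198,214): print(r,g[r,292:308])
for P in ([509,-173,45],[509,-173,143],[509,-176,143]): print(proj('top',[P]).round(2))
f=np.load('avg.npy'); e=[]
"
```

```text
cols range(292, 308)
198 [127 128 126 128 129 128 133 136 141 140 138 137 138 156 213 245]
199 [128 125 125 130 132 131 131 136 138 138 138 137 133 141 179 231]
200 [131 127 124 123 128 133 133 131 134 133 131 130 132 135 150 206]
201 [132 127 127 124 127 130 128 130 123 127 123 124 132 133 141 172]
202 [131 129 128 125 125 125 122 112 119 123 125 126 130 135 136 145]
203 [132 131 128 122 117 110  99  93 106 115 120 127 132 138 137 134]
204 [128 131 127 117 109  95  83  79  88 101 114 121 131 138 139 137]
205 [131 132 130 115 102  85  74  70  76  82 100 120 134 139 142 135]
206 [136 132 129 111 103  85  72  71  76  74  88 118 136 138 138 137]
207 [135 132 127 114  99  78  73  74  75  78  93 119 134 135 138 135]
208 [138 137 132 116  99  77  75  76  82  93 108 124 131 135 137 138]
209 [139 138 134 127 110  92  85  86 100 109 120 129 132 134 135 138]
210 [140 138 137 135 125 113 101 101 109 119 125 129 131 132 135 134]
211 [137 137 136 136 136 131 124 115 117 123 131 129 131 130 132 137]
212 [138 137 136 136 138 137 134 129 124 123 125 132 133 131 133 134]
213 [135 136 137 135 138 141 141 135 128 121 122 129 136 131 128 134]
[[298.66 206.58]]
[[301.61 202.48]]
[[302.44 202.49]]
```

The sub-pixel edges put the rod about 3 mm toward −y relative to the bar. The top crop taken earlier points the same way, with its rod top near (302.7,202.4), about y −176. I'll shift the bar −3 mm in y, which is +2.5 along tool y and +1.5 along tool z.

Emit:
carry_out(
  deltas=[
    [1,0,1,0.6,0,0,0],
    [1,0,2.5,1.5,0,0,0],
    [1,0,2.5,1.5,0,0,0],
    [1,0,2.5,1.5,0,0,0],
    [1,0,2.5,1.5,0,0,0],
  ],
)

```text
time_s: 14.6
eef_pos: [509.4, -176.4, 172.3]
ee_rot: [-0.184, -0.683, -0.184, 0.683]
force: [-0.5, 0.4, -2.4]
grip_width: 0.449
```

```bash
python3 go.py 509.3 -176.3 172 -59.7; python3 -c "
from h import *
g=(sum(viewer.capture('scene').astype(float) for _ in range(6))/6).mean(2); p=tool()[0]
print(p,tool()[2]['force'])
def cross(v):
    m=(v.max()+v.min())/2; i=np.where(np.diff(np.sign(v-m)))[0]; return [float(round(j+(m-v[j])/(v[j+1]-v[j]),2)) for j in i]
zs=np.linspace(45,143,200); q=proj('scene',np.c_[np.full(200,p[0]),np.full(200,p[1]),zs])
for r in range(179,184): print(r,'rod',[e+188 for e in cross(g[r,188:200])],'bar-axis col',np.interp(-r,-q[:,1],q[:,0]).round(2))
c,s=np.cos(np.radians(30.3)),np.sin(np.radians(30.3))
e=proj('scene',[[p[0]-90*c+20*s,p[1]-90*s-20*c,p[2]+z] for z in(-13.4,26.6)])
for r in (153,155,157,159): print('left end',r,[x+168 for x in cross(g[r,168:180])],'pred',np.interp(r,e[::-1,1],e[::-1,0]).round(2))
x=np.linspace(-90,90,400); q=proj('scene',np.c_[p[0]+x*c+20*s,p[1]+x*s-20*c,np.full(400,p[2]-13.4)])
d=[]
for u in (177,179,181,183,185,198,200):
    v=np.interp(u,q[:,0],q[:,1]); a=int(v)-4; d.append((u,[round(t+a-v,2) for t in cross(g[a:a+9,u])]))
print('low edge minus pred',d)
"
```

```text
t 14.6 tcp [ 509.4 -176.4  172.3] yaw -59.8 grip 0.449 F [-0.5  0.4 -2.4] d [ 0.3 -0.1  0. ] rv [-0.1  0.  -0. ]
[ 509.40645164 -176.42425878  172.30071933] [ 0.14860041  0.55288297 -2.54014783]
179 rod [191.49] bar-axis col 193.84
180 rod [191.44, 196.74, 198.36] bar-axis col 193.92
181 rod [191.64, 196.59] bar-axis col 194.01
182 rod [191.67, 196.73] bar-axis col 194.09
183 rod [191.85, 196.96] bar-axis col 194.18
left end 153 [173.08] pred 172.94
left end 155 [173.31] pred 173.18
left end 157 [173.59] pred 173.41
left end 159 [173.71] pred 173.64
low edge minus pred [(177, [np.float64(0.42)]), (179, [np.float64(0.45)]), (181, [np.float64(0.31)]), (183, [np.float64(0.57)]), (185, [np.float64(0.2)]), (198, [np.float64(-0.26)]), (200, [np.float64(0.29)])]
```

Bar and rod now agree in column to within about 0.1 px (rod 194.1, bar axis 194.0 with the bar's own +0.1 offset). I'm handing it in.

```bash
python3 -c "
from rig import order
print(order.finish_job())"
```

```text
the job is handed in; nothing more can be done
None
```

The dark walnut rod is standing in the foot's socket and released. The arm is holding the crossbar over the rod, parallel with the foot, and the job was handed in at about 15 s.

**Rod:** It bottomed out at the height expected for fully seated. A picture after release showed it upright, with its top where a seated rod's should be.

**Bar:**
- **Gap:** The arm's reading gives about 15.9 mm. The image suggests the bar may sit up to 1 mm lower.
- **Angle:** The bar is within about 0.1–0.5° of parallel with the foot. The bar is level by the commanded tool pose and by eye.
- **Centring:** An edge check showed the rod about 3 mm to one side of the bar's centre, so I shifted the bar. It now agrees to about 0.5 mm across the scene camera's view.

**What I couldn't fully confirm:**
- **Toward and away from the scene camera:** Centring that way relies on the arm's readings and the earlier fit of the foot. The arm hid the bar from the top camera.
- **Cameras disagreed:** The two cameras differed by 2–4 mm on the foot and rod positions, so I used the bar-to-rod comparison in one image.
- **Surroundings:** I saw no contact with the boards, sander or other rods in the pictures or force readings, but I didn't take a full-scene picture at the end.

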